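# Switch on the hot-bar press and give it the start

### The job

Switch on the bench-top hot-bar press with fingertip presses, in this order: the main power rocker on the control box (the box with the emergency stop), then the rocker on the heat supply (the unit with the screen), each by pressing its far half fully down, and then press the button on the little start box right down and let it come back up. Press lightly, keep off the emergency-stop mushroom, and do not lift, tip or shove the start box or disturb the other things on the bench. Finish with both rockers still on.

Things in the scene. Friction and masses are not known exactly. Their poses are not given: they have to be found in the camera images.
- control_box: White sloping desk box fixed to the bench, 146 mm deep (x), 180 wide (y). Origin at bench height under the middle of its black panel; x from the low front (45 mm high, robot's side) to the rear (67 mm), y to its left, z up. Panel 56 mm high at its middle, slope 0.15 rad rising along +x. Main rocker 45 mm right of the middle, emergency stop 50 mm left. May stand left or right of the heat supply.
- main_press (a point): Spot to press on the main rocker: top of its far half, 12 mm from the pivot (which runs along the box's y); moves with it. Black, 38 mm long (box's x), 26 wide, shallow V in a 50 x 38 mm steel surround 4 mm high. Off: far half slants up, spot 12 mm over the panel, outer end 15 mm. On: far half parallel to the panel, 8 mm over it. About 2 to 3 N moves it; it stays where it is left.
- main_rocker (a joint): Main power rocker angle, rad: 0 off, 0.34 fully on (far half down). Stiff: it stays at the angle where it is left.
- estop: Emergency stop: red mushroom head 40 mm across on a 48 mm yellow collar, top 33 mm over the control box's panel; origin on the panel under its centre, 95 mm to the left of the main rocker. Not to be touched.
- heat_supply: Grey pulse-heat supply fixed to the bench, 210 mm wide (y). Front part sloping as on the control box (front 45 mm high, panel's middle 56 mm, slope 0.15 rad rising along +x); behind it, at x 73 to 203 mm, a flat vented housing 80 mm high. Origin at bench height under the panel's middle; x front to rear, y to its left, z up. Screen 106 x 88 mm left and middle, rocker 62 mm right of the middle.
- heat_press (a point): Spot to press on the heat supply's rocker: top of its far half, 12 mm from the pivot. Same rocker, sizes and behaviour as at main_press.
- heat_rocker (a joint): Heat supply rocker angle, rad: 0 off, 0.34 fully on (far half down). Stiff: it stays at the angle where it is left.
- start_box: Loose grey start box, 64 x 64 mm and 45 mm high, about 0.45 kg, on rubber feet, with one push button in its top; origin at the middle of its underside, z up. Only its button is to be pressed.
- start_top (a point): Centre of the top face of the start box's round grey button, 58 mm over the bench: 32 mm across, standing 8 mm proud of a 42 mm steel collar 5 mm high. The point moves with the button.
- start_button (a joint): Travel of the start button, m: 0 up, 0.005 fully down; spring-returned, 1 N at first, 4 N fully down.
- carrier: Loose aluminium PCB carrier with a green board, 60 x 90 mm and 11 mm high, beside the start box; origin at its underside. Leave alone.
- screwdriver: Loose screwdriver 150 mm long lying beside the start box; origin at its underside. Leave alone.
- flux_jar: Loose amber jar with black cap, 40 mm across, 55 mm high, to the right of the work; origin at its underside. Leave alone.
- tape_roll: Loose amber roll of tape, ring 68 mm across and 20 mm high, to the left of the work; origin at its underside. Leave alone.
There are look-alikes about, which are no part of the job. Of the things that look like the start_box, the middle-sized one is meant.

How it is judged:
By the outcome, as a careful person would: the job done as asked, in the order asked, and still so for the second after the job is handed in, with the robot touching nothing.
It also fails if it takes over 54 s, if anything falls off the work surface, if the arm or the gripper's body presses on something with over 40 N, if the wrist force passes 120 N, or if a joint passes its speed limit or range.

### The arm

A 6-joint arm with a two-finger parallel gripper is mounted at the origin on the work surface. World frame = base frame: x ahead of the robot, y to its left, z up, the work surface at z = 0. Lengths are in m, angles in rad, forces in N, time in s.
With the tool pointing down it reaches from about 0.275 to 0.825 m from the base axis. Payload 4.9 kg.
Tool frame: the origin (TCP) lies at the very end of the fingers, on their centre line; the grasp point (between the pads) lies 19 mm behind it (tcp_to_grasp is the distance from the TCP to the grasp point, in m); z points along the fingers, y is the line along which they close (so a half turn about z gives the same grasp; the last joint's range is limited). The gripper opens to 85 mm and grips with 20 to 120 N. Pads are 22 mm wide; open, the fingers measure 114 mm over their backs; the gripper's body (76 mm by 85 mm) begins 54 mm behind the grasp point. The pads swing forward as they close: fully open they stand 13 mm farther back than shut.
Start: joints at [1.177, 0.326, -0.193, 1.052, 0, 1.437], TCP at [0.141, 0.532, 0.231] pointing down, gripper open.
Joint ranges: [-2.65, 2.65], [-0.97, 1.79], [-1.3, 1.35], [-1.93, 2.1], [-1.47, 1.37], [-3.14, 3.14]. Speed limits (rad/s): [2.57, 2.57, 3.14, 3.14, 3.14, 3.14].

### API

Orientations are given as a rotation vector (axis times angle).
In Python, from bench import observe, camera, finish_job, search_frame, trace, tcp_to_grasp gives the robot as it stands.
- The arm moves only by the tool move_arm, never from a script. Its arguments are lists of equal length, an entry for each row: "hand": the finger opening in m, from 0 to 0.0854; "travel": the shift along the tool's x, y, z in m, a list of three; "yaw": the turn about the tool's z in rad. A call has 1 to 12 rows; each row is the pose to reach, as a shift and turn from the pose commanded when the call began, along the tool's axes at that moment; what a row does not reach only later rows make up. A row lasts 1/12 s, in which the tool goes at most 41.7 mm and 7.16 degrees, less where a joint would pass 70% of its speed; a pose out of reach is approached as far as the arm can. A call with a gripper value outside its range is refused whole. The fingers move at their own pace and stop on an object; "newtons" is the grip in N (left out, the last holds). Time passes only in rows, so rows that repeat a pose let the fingers close. It gives the time, the measured TCP pose, the force, the opening and the grip force at its end, in the units of the state.
- observe(): the state, without advancing time (a new reading comes with each control period).
- camera(name): name is "scene" or "top" or "wrist"; returns a dict with "frame" (400x640x3 uint8, red, green, blue), "fx", "fy", "cx", "cy" (pixels), "pose" (4x4, takes a point from camera to world coordinates); the wrist camera has in their place "tool_from_camera" (4x4, takes a point from camera to tool coordinates, whose origin is the TCP and whose axes are the flange's). Camera axes: x right, y down, z forward; pixel columns grow to the right and rows downward; lengths in m; the calibration is good to about 2 mm. A picture is of the moment at which its call begins: read the wrist's pose just before it. There is no depth.
- finish_job(): hands the job in; it is judged then, once.
Trained networks look in a picture, given as the dict that the camera call returned (one of the last four; its "shot" number tells which), for a name from the list of things; names that differ only in an ending like _2 or _b are one class to them, and where a whole thing is asked for, a point or a joint stands for the part that bears it (a point fixed in the world has none). Each returns a list of dicts, best first, with "confidence" (0 to 1); they miss things now and then, are a little off and sometimes report something else, mostly with a low value. They report only what shows in the picture. A call takes as long as a camera call. They do not tell look-alikes from the thing itself.
- search_frame(picture, name): "bbox" ([centre column, centre row, width, height] in pixels, round what is visible of it).
- trace(picture, name): "mask" (400x640 bool, what is visible of it) and "bbox" ([centre column, centre row, width, height] in pixels, round what is visible of it).
The state is a dict: "time_s": time; "joints": joint angles; "joint_vel": joint speeds; "joint_torque": joint torques, N m; "eef_pos": TCP position; "eef_rot": TCP orientation; "force": force on the tool from outside, world axes, zero at the start; "wrist_torque": the same for the moment, N m; "finger_gap": opening from 0.0 (shut) to 1.0 (fully open); "grasp_force": force on a finger pad.
Only numpy, scipy, OpenCV 4.12 (cv2) and the standard library are available. Lean on these libraries where they do the work, as an engineer would, in place of code of your own. Each camera call takes 0.05 s, during which the arm holds its last target. There are 200 camera calls.

## Working session

There is one attempt and no reset: what is moved stays moved. The work goes in short steps, Python scripts to look and compute and a tool call to move; the robot and the scene stay as the last step left them, time stands still between calls to the robot, and variables do not carry over. Pictures are saved under pics/ and viewed, at most 10 in all, crops included, and the job is handed in when it is done.

Besides the shell and the picture viewer there is one more tool, called after "Emit:" as name(argument=value, ...), one argument or row to a line, values as JSON. move_arm: Moves the arm, as the interface text tells. Its arguments: {"type":"object","properties":{"hand":{"type":"array","items":{"type":"number"}},"travel":{"type":"array","items":{"type":"array","items":{"type":"number"}}},"yaw":{"type":"array","items":{"type":"number"}},"newtons":{"type":"number"}},"required":["hand","travel","yaw"]}

```bash
mkdir -p pics; cat > h.py <<'E'
import numpy as np, cv2
from bench import *
from scipy.spatial.transform import Rotation as R
def save(c,n): cv2.imwrite('pics/'+n,c['frame'][:,:,::-1])
def campose(c,s=None):
    if 'pose' in c: return np.array(c['pose'])
    T=np.eye(4);T[:3,:3]=R.from_rotvec(s['eef_rot']).as_matrix();T[:3,3]=s['eef_pos']
    return T@np.array(c['tool_from_camera'])
def toz(c,P,u,v,z):
    d=P[:3,:3]@np.array([(u-c['cx'])/c['fx'],(v-c['cy'])/c['fy'],1]);o=P[:3,3]
    return o+d*(z-o[2])/d[2]
def proj(c,P,X):
    q=np.linalg.inv(P)@np.append(X,1);return c['fx']*q[0]/q[2]+c['cx'],c['fy']*q[1]/q[2]+c['cy']
E
python3 - <<'E'
from h import *
s=observe();print(s['eef_pos'],s['eef_rot'],s['time_s'],s['force'])
c=camera('top');d=camera('scene');save(c,'top.png');save(d,'scene.png')
for k,cc in(('top',c),('scene',d)):
  P=campose(cc);print(k,P[:3].round(3).tolist(),cc['fx'])
  for n in['control_box','main_press','estop','heat_supply','heat_press','start_box','start_top','carrier','screwdriver','flux_jar','tape_roll']:
    print(n,[(np.round(r['bbox']).tolist(),round(r['confidence'],2),toz(cc,P,*r['bbox'][:2],.058).round(3).tolist()) for r in search_frame(cc,n)][:5])
E
```

```text
[0.14104202 0.53099958 0.23047476] [-4.06830472e-01 -3.11468442e+00  2.72761750e-03] 0.0 [ 0.02538947 -0.91372909  0.04896848]
top [[0.001, -0.997, 0.074, 0.407], [-1.0, -0.001, 0.002, -0.008], [-0.002, -0.074, -0.997, 1.107]] 413.1190382074564
control_box [([250.0, 142.0, 81.0, 67.0], 0.87, [0.64, 0.156, 0.058]), ([475.0, 218.0, 23.0, 15.0], 0.39, [0.444, -0.417, 0.058])]
main_press [([268.0, 138.0, 14.0, 16.0], 0.46, [0.648, 0.11, 0.058])]
estop [([233.0, 145.0, 21.0, 16.0], 0.69, [0.631, 0.2, 0.058])]
heat_supply [([384.0, 130.0, 92.0, 112.0], 0.81, [0.671, -0.189, 0.058])]
heat_press [([408.0, 156.0, 12.0, 21.0], 0.75, [0.601, -0.249, 0.058])]
start_box [([436.0, 222.0, 23.0, 26.0], 0.91, [0.432, -0.317, 0.058]), ([336.0, 221.0, 26.0, 30.0], 0.85, [0.435, -0.064, 0.058]), ([386.0, 268.0, 43.0, 41.0], 0.61, [0.318, -0.191, 0.058])]
start_top [([339.0, 222.0, 9.0, 13.0], 0.56, [0.433, -0.073, 0.058]), ([385.0, 268.0, 10.0, 13.0], 0.54, [0.317, -0.188, 0.058]), ([441.0, 219.0, 10.0, 9.0], 0.47, [0.44, -0.331, 0.058]), ([270.0, 139.0, 13.0, 20.0], 0.25, [0.647, 0.105, 0.058])]
carrie
[... 882 characters left out ...]
.0, 183.0, 26.0, 24.0], 0.87, [0.453, -0.05, 0.058]), ([257.0, 147.0, 21.0, 20.0], 0.74, [0.464, -0.299, 0.058]), ([315.0, 143.0, 26.0, 30.0], 0.55, [0.335, -0.154, 0.058])]
start_top [([317.0, 175.0, 10.0, 4.0], 0.64, [0.432, -0.07, 0.058]), ([312.0, 135.0, 16.0, 11.0], 0.55, [0.317, -0.183, 0.058]), ([257.0, 143.0, 11.0, 4.0], 0.54, [0.452, -0.313, 0.058])]
carrier [([289.0, 168.0, 34.0, 22.0], 0.97, [0.465, -0.161, 0.058])]
screwdriver [([359.0, 209.0, 16.0, 24.0], 0.72, [0.452, 0.109, 0.058])]
flux_jar [([234.0, 133.0, 10.0, 18.0], 0.44, [0.47, -0.401, 0.058]), ([241.0, 216.0, 106.0, 96.0], 0.2, [0.69, -0.168, 0.058])]
tape_roll [([431.0, 291.0, 25.0, 27.0], 0.74, [0.542, 0.425, 0.058])]
```

View pics/top.png

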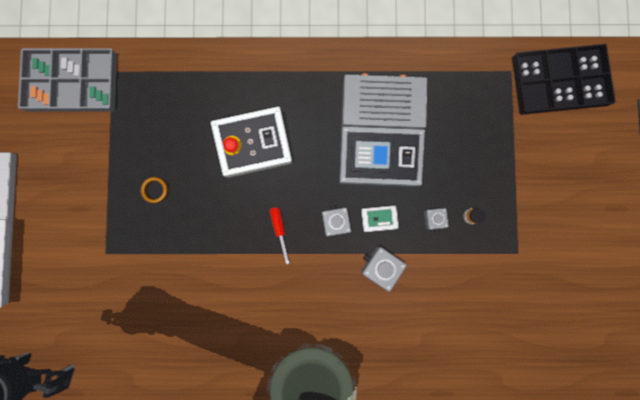

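View pics/scene.png

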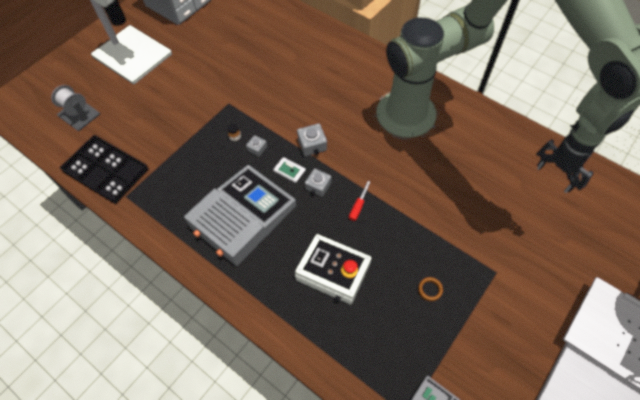

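The top view shows the control box at about (250,142), with the e-stop at (232,145) and its rocker at (268,137). The heat supply's rocker is at (407,156). There are three start boxes, at (336,221), (437,219) and (385,268). The one at (336,221), beside the carrier, is the middle-sized one.

Emit:
move_arm(
  hand=[0,0,0,0,0,0,0,0,0,0,0,0],
  travel=[
    [-0.51,-0.3,0],
    [-0.51,-0.3,0],
    [-0.51,-0.3,0],
    [-0.51,-0.3,0],
    [-0.51,-0.3,0],
    [-0.51,-0.3,0],
    [-0.51,-0.3,0],
    [-0.51,-0.3,0],
    [-0.51,-0.3,0],
    [-0.51,-0.3,0],
    [-0.51,-0.3,0],
    [-0.51,-0.3,0],
  ],
  yaw=[0,0,0,0,0,0,0,0,0,0,0,0],
)

```text
time_s: 2.2
eef_pos: [0.4939, 0.174, 0.2315]
eef_rot: [0.407, 3.114, 0.001]
force: [1.1, -0.8, -0.2]
finger_gap: -0.003
grasp_force: 0.0
```

```bash
cat > look.py <<'E'
from h import *
import sys
s=observe();c=camera('wrist');P=campose(c,s);save(c,sys.argv[1])
print(s['time_s'],s['eef_pos'],s['eef_rot'],s['force'],s['finger_gap']);print('cam',P[:3].round(3).tolist(),np.round(c['tool_from_camera'],3).tolist(),c['fx'])
for n in sys.argv[2:]:
  for r in trace(c,n)[:3]:
    (cx,cy),wh,a=cv2.minAreaRect(np.argwhere(r['mask'])[:,::-1].astype(np.float32))
    print(n,round(r['confidence'],2),np.round(r['bbox']).tolist(),'rect',round(cx,1),round(cy,1),np.round(wh,1),round(a,1),[toz(c,P,cx,cy,z).round(4).tolist() for z in(.058,.066)])
E
python3 look.py w1.png control_box main_press estop heat_press start_top
```

```text
2.2 [0.49393056 0.17404508 0.23154714] [4.07338340e-01 3.11448870e+00 5.71343433e-04] [ 1.05618541 -0.82046485 -0.18464777] -0.0029830497908546064
cam [[0.258, 0.923, 0.285, 0.422], [0.966, -0.246, -0.076, 0.194], [0.0, 0.294, -0.956, 0.375]] [[-0.0, -0.956, -0.294, 0.075], [1.0, -0.0, -0.0, 0.0], [0.0, -0.294, 0.956, -0.144], [0.0, 0.0, 0.0, 1.0]] 342.0172165586485
control_box 0.75 [555.0, 129.0, 75.0, 65.0] rect 554.0 128.0 [66. 76.] 90.0 [[0.5076, 0.3905, 0.058], [0.5054, 0.3855, 0.066]]
control_box 0.61 [335.0, 284.0, 190.0, 168.0] rect 335.4 292.3 [126.1 165.9] 63.4 [[0.6227, 0.1552, 0.058], [0.6176, 0.1562, 0.066]]
estop 0.56 [382.0, 285.0, 42.0, 34.0] rect 381.8 284.0 [34.8 41.3] 62.2 [[0.6256, 0.2048, 0.058], [0.6205, 0.2046, 0.066]]
estop 0.4 [82.0, 171.0, 111.0, 85.0] rect 85.0 173.3 [84.1 82.7] 58.6 [[0.4359, -0.0428, 0.058], [0.4356, -0.0368, 0.066]]
start_top 0.59 [68.0, 178.0, 38.0, 33.0] rect 66.5 177.5 [31. 37.] 90.0 [[0.4351, -0.0616, 0.058], [0.4348, -0.0552, 0.066]]
```

View pics/w1.png

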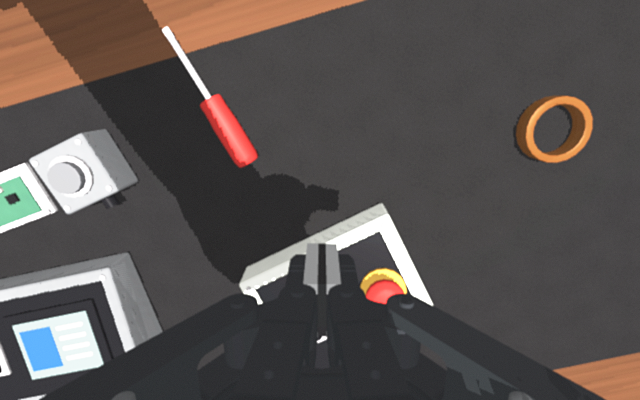

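The wrist view shows the control box half hidden behind the fingers at (335,290), the e-stop at (382,285) and the start box at (85,170). I'll move further forward and between the two units so that all the targets show.

Emit:
move_arm(
  hand=[0,0,0,0,0,0,0,0,0,0],
  travel=[
    [-0.182,-0.194,-0.03],
    [-0.182,-0.194,-0.03],
    [-0.182,-0.194,-0.03],
    [-0.182,-0.194,-0.03],
    [-0.182,-0.194,-0.03],
    [-0.182,-0.194,-0.03],
    [-0.182,-0.194,-0.03],
    [-0.182,-0.194,-0.03],
    [-0.182,-0.194,-0.03],
    [-0.182,-0.194,-0.03],
  ],
  yaw=[-0.26,-0.26,-0.26,-0.26,-0.26,-0.26,-0.26,-0.26,-0.26,-0.26],
)

```text
time_s: 3.33
eef_pos: [0.6179, -0.0564, 0.2611]
eef_rot: [0.004, -3.14, -0.001]
force: [0.1, -0.3, -0.2]
finger_gap: 0.0
grasp_force: 0.0
```

```bash
python3 look.py w2.png control_box main_press estop heat_press start_box start_top
```

```text
3.3333 [ 0.6178985  -0.05639548  0.26106112] [ 3.64229468e-03 -3.14046328e+00 -1.27489431e-03] [ 0.1476395  -0.25651853 -0.15001307] 0.00026991664000441593
cam [[-0.002, 0.956, 0.293, 0.544], [1.0, 0.002, 0.001, -0.056], [0.001, 0.293, -0.956, 0.405]] [[-0.0, -0.956, -0.294, 0.074], [1.0, -0.0, -0.0, 0.0], [0.0, -0.294, 0.956, -0.144], [0.0, 0.0, 0.0, 1.0]] 342.0172165586485
main_press 0.91 [482.0, 199.0, 36.0, 42.0] rect 481.6 199.2 [39.2 29.6] 78.1 [[0.6523, 0.114, 0.058], [0.6498, 0.1101, 0.066]]
main_press 0.37 [204.0, 15.0, 86.0, 28.0] rect 203.0 13.5 [27. 88.] 90.0 [[0.4755, -0.1644, 0.058], [0.4771, -0.1619, 0.066]]
estop 0.61 [580.0, 181.0, 60.0, 48.0] rect 578.5 180.0 [46. 61.] 90.0 [[0.6311, 0.2124, 0.058], [0.6291, 0.2062, 0.066]]
heat_press 0.73 [135.0, 152.0, 30.0, 38.0] rect 133.0 150.5 [41. 30.] 90.0 [[0.6009, -0.2481, 0.058], [0.5996, -0.2437, 0.066]]
start_box 0.93 [51.0, 9.0, 78.0, 17.0] rect 51.5 9.0 [18. 73.] 90.0 [[0.4721, -0.3014, 0.058], [0.4737, -0.2958, 0.066]]
start_top 0.44 [202.0, 14.0, 86.0, 28.0] rect 202.5 13.5 [27. 89.] 90.0 [[0.4755, -0.1648, 0.058], [0.4771, -0.1623, 0.066]]
```

View pics/w2.png

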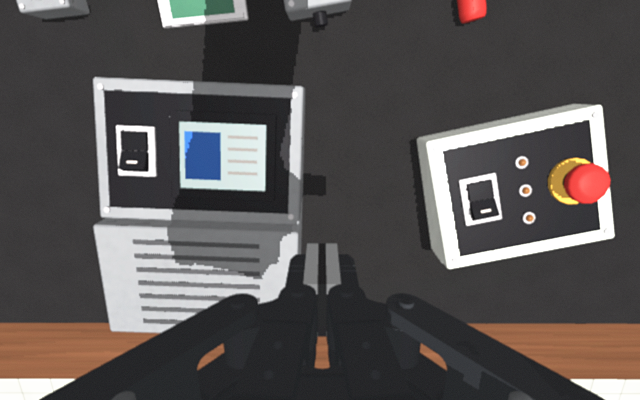

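The wrist view shows the main rocker's surround centred at (481,199) and the heat rocker's at (135,150). The e-stop collar is at (573,181). Next I'll go above the main rocker's far half.

Emit:
move_arm(
  hand=[0,0,0,0,0,0,0,0,0],
  travel=[
    [-0.044,0.171,0],
    [-0.044,0.171,0],
    [-0.044,0.171,0],
    [-0.044,0.171,0.03],
    [-0.044,0.171,0.15],
    [-0.044,0.171,0.165],
    [-0.044,0.171,0.165],
    [-0.044,0.171,0.165],
    [-0.044,0.171,0.165],
  ],
  yaw=[-0.21,-0.21,-0.21,-0.21,-0.21,-0.21,-0.21,-0.21,-0.21],
)

```text
time_s: 4.43
eef_pos: [0.6581, 0.1132, 0.09]
eef_rot: [0.33, -3.114, -0.001]
force: [-1.4, -1.2, 0.7]
finger_gap: 0.002
grasp_force: 0.0
```

```bash
python3 look.py w3.png main_press
```

```text
4.4333 [0.65806838 0.1132381  0.09001047] [ 3.30296505e-01 -3.11350593e+00 -9.41566328e-04] [-1.43960823 -1.22625878  0.70932582] 0.0022851266063557197
cam [[-0.209, 0.938, 0.277, 0.587], [0.978, 0.2, 0.061, 0.098], [0.002, 0.284, -0.959, 0.234]] [[-0.0, -0.956, -0.294, 0.074], [1.0, -0.0, -0.0, 0.0], [0.0, -0.294, 0.956, -0.144], [0.0, 0.0, 0.0, 1.0]] 342.0172165586485
main_press 0.72 [319.0, 220.0, 52.0, 67.0] rect 320.6 219.2 [66.7 50.2] 88.6 [[0.6505, 0.1112, 0.058], [0.6476, 0.1106, 0.066]]
```

View pics/w3.png

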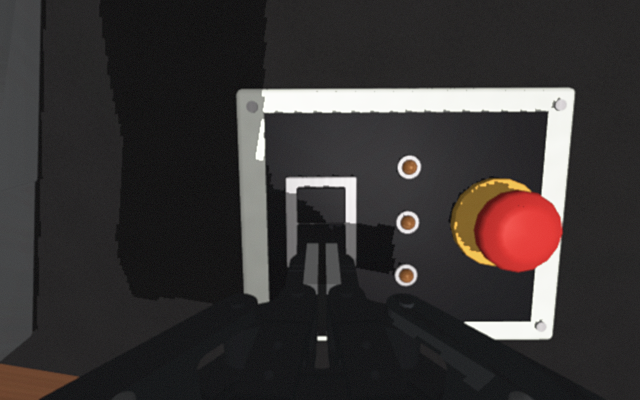

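The rocker is centred under the fingers: the pivot line is at row 223 and the fingertips at column 322. Now I press down in small steps.

Emit:
move_arm(
  hand=[0,0,0,0,0],
  travel=[
    [-0.001,0,0.004],
    [-0.001,0,0.008],
    [-0.001,0,0.013],
    [-0.001,0,0.016],
    [-0.001,0,0.016],
  ],
  yaw=[0,0,0,0,0],
)

```text
time_s: 4.95
eef_pos: [0.6634, 0.1126, 0.0801]
eef_rot: [0.329, -3.124, -0.0]
force: [-1.1, 0.5, -0.2]
finger_gap: -0.001
grasp_force: 0.0
```

Emit:
move_arm(
  hand=[0,0,0,0,0,0],
  travel=[
    [0,0,0.002],
    [0,0,0.004],
    [0,0,0.006],
    [0,0,0.008],
    [0,0,0.01],
    [0,0,0.01],
  ],
  yaw=[0,0,0,0,0,0],
)

```text
time_s: 5.45
eef_pos: [0.6648, 0.113, 0.0707]
eef_rot: [-0.329, 3.122, 0.0]
force: [1.0, 0.3, 2.2]
finger_gap: 0.002
grasp_force: 0.8
```

Emit:
move_arm(
  hand=[0,0,0,0,0],
  travel=[
    [0,0,0.001],
    [0,0,0.002],
    [0,0,0.003],
    [0,0,0.0035],
    [0,0,0.0035],
  ],
  yaw=[0,0,0,0,0],
)

```text
time_s: 5.87
eef_pos: [0.6637, 0.1128, 0.0667]
eef_rot: [-0.329, 3.124, -0.0]
force: [1.5, -0.0, 3.2]
finger_gap: -0.001
grasp_force: 1.4
```

Emit:
move_arm(
  hand=[0,0,0,0],
  travel=[
    [0,0,0.0005],
    [0,0,0.001],
    [0,0,0.0015],
    [0,0,0.0015],
  ],
  yaw=[0,0,0,0],
)

```text
time_s: 6.2
eef_pos: [0.6638, 0.1128, 0.0664]
eef_rot: [-0.33, 3.124, -0.0]
force: [-1.1, 0.3, 8.4]
finger_gap: -0.001
grasp_force: 4.6
```

It stopped against its end stop at 8 N. I'll lift and check from the middle view.

Emit:
move_arm(
  hand=[0,0,0,0,0,0,0,0,0,0,0,0],
  travel=[
    [0,0,-0.01],
    [0,0,-0.04],
    [0,0,-0.08],
    [0,0,-0.12],
    [0.079,-0.157,-0.19],
    [0.079,-0.157,-0.19],
    [0.079,-0.157,-0.19],
    [0.079,-0.157,-0.19],
    [0.079,-0.157,-0.19],
    [0.079,-0.157,-0.19],
    [0.079,-0.157,-0.19],
    [0.079,-0.157,-0.19],
  ],
  yaw=[0,0,0,0,0.24,0.24,0.24,0.24,0.24,0.24,0.24,0.24],
)

```text
time_s: 7.2
eef_pos: [0.6183, -0.0566, 0.2544]
eef_rot: [-0.047, -3.139, -0.001]
force: [0.4, 0.4, -1.4]
finger_gap: -0.0
grasp_force: 0.0
```

```bash
python3 look.py w4.png main_press heat_press start_top; python3 - <<'E'
import cv2,numpy as np
i=cv2.imread('pics/w4.png');j=cv2.resize(i[100:250],None,fx=1.25,fy=1.25)
a=cv2.resize(i[120:260,420:560],(400,400),interpolation=2);b=cv2.resize(i[80:220,60:200],(400,400),interpolation=2)
cv2.imwrite('pics/w4c.png',np.vstack([np.hstack([b,a]),cv2.resize(i[:200],(800,250))[:200]]))
E
```

```text
7.2 [ 0.61829301 -0.05661152  0.25441321] [-4.66596382e-02 -3.13892057e+00 -1.41760174e-03] [ 0.38376426  0.40366697 -1.41781427] -0.00040473473374832617
cam [[0.03, 0.956, 0.292, 0.544], [1.0, -0.029, -0.008, -0.054], [0.001, 0.292, -0.957, 0.398]] [[-0.0, -0.956, -0.294, 0.074], [1.0, -0.0, -0.0, 0.0], [0.0, -0.294, 0.956, -0.144], [0.0, 0.0, 0.0, 1.0]] 342.0172165586485
main_press 0.86 [483.0, 196.0, 34.0, 45.0] rect 487.3 195.7 [39.7 30.6] 79.5 [[0.652, 0.115, 0.058], [0.6495, 0.111, 0.066]]
heat_press 0.97 [132.0, 158.0, 32.0, 41.0] rect 131.0 158.0 [42. 32.] 90.0 [[0.6014, -0.2474, 0.058], [0.6001, -0.2428, 0.066]]
```

View pics/w4c.png

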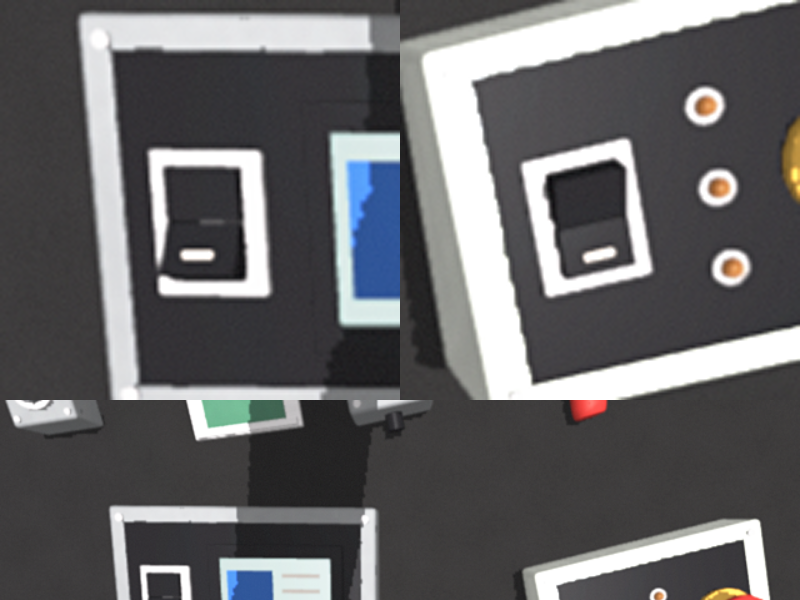

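The main rocker is on (right crop) and the heat rocker is still off, with its surround centred at about (134,158) in the full frame. Next I go above the heat rocker.

Emit:
move_arm(
  hand=[0,0,0,0,0,0,0,0,0,0],
  travel=[
    [0,-0.188,0],
    [0,-0.188,0],
    [0,-0.188,0],
    [0,-0.188,0.02],
    [0,-0.188,0.08],
    [0,-0.188,0.13],
    [0,-0.188,0.162],
    [0,-0.188,0.162],
    [0,-0.188,0.162],
    [0,-0.188,0.162],
  ],
  yaw=[0,0,0,0,0,0,0,0,0,0],
)

```text
time_s: 8.23
eef_pos: [0.6125, -0.2437, 0.0916]
eef_rot: [-0.045, -3.137, -0.003]
force: [0.8, 0.2, 0.3]
finger_gap: -0.003
grasp_force: 0.0
```

```bash
python3 look.py w5.png heat_press
```

```text
8.2333 [ 0.61246242 -0.24372282  0.09159706] [-0.04529394 -3.13725155 -0.0033993 ] [0.77701771 0.22250001 0.30148928] -0.0026539695700359706
cam [[0.029, 0.957, 0.29, 0.539], [1.0, -0.029, -0.007, -0.242], [0.002, 0.29, -0.957, 0.235]] [[-0.0, -0.956, -0.294, 0.074], [1.0, -0.0, -0.0, 0.0], [0.0, -0.294, 0.956, -0.144], [0.0, 0.0, 0.0, 1.0]] 342.0172165586485
heat_press 0.87 [319.0, 212.0, 50.0, 73.0] rect 319.5 213.0 [74. 49.] 90.0 [[0.6017, -0.2443, 0.058], [0.5989, -0.2442, 0.066]]
```

View pics/w5.png

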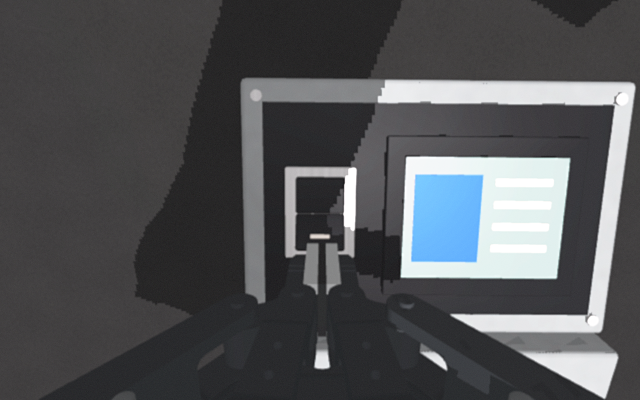

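The fingers are centred on the heat rocker, with the pivot at row 213. Pressing.

Emit:
move_arm(
  hand=[0,0,0,0,0,0,0,0],
  travel=[
    [0.001,0,0.005],
    [0.001,0,0.01],
    [0.001,0,0.014],
    [0.001,0,0.016],
    [0.001,0,0.018],
    [0.001,0,0.02],
    [0.001,0,0.022],
    [0.001,0,0.022],
  ],
  yaw=[0,0,0,0,0,0,0,0],
)

```text
time_s: 9.0
eef_pos: [0.6133, -0.2452, 0.0715]
eef_rot: [0.047, 3.14, -0.0]
force: [1.0, -0.1, 1.9]
finger_gap: -0.002
grasp_force: 0.5
```

Emit:
move_arm(
  hand=[0,0,0,0,0,0],
  travel=[
    [0,0,0.001],
    [0,0,0.002],
    [0,0,0.003],
    [0,0,0.004],
    [0,0,0.0045],
    [0,0,0.0045],
  ],
  yaw=[0,0,0,0,0,0],
)

```text
time_s: 9.5
eef_pos: [0.6126, -0.2453, 0.0667]
eef_rot: [0.047, 3.141, -0.001]
force: [2.2, 0.4, 3.1]
finger_gap: 0.003
grasp_force: 1.3
```

Emit:
move_arm(
  hand=[0,0,0,0],
  travel=[
    [0,0,0.0005],
    [0,0,0.001],
    [0,0,0.0015],
    [0,0,0.0015],
  ],
  yaw=[0,0,0,0],
)

```text
time_s: 9.83
eef_pos: [0.6127, -0.2453, 0.0664]
eef_rot: [0.047, 3.141, -0.001]
force: [-0.2, 0.5, 10.2]
finger_gap: 0.0
grasp_force: 4.6
```

Emit:
move_arm(
  hand=[0,0,0,0,0,0],
  travel=[
    [0,0,-0.01],
    [0,0,-0.05],
    [0,0,-0.09],
    [0,0,-0.13],
    [0,0,-0.15],
    [0,0,-0.15],
  ],
  yaw=[0,0,0,0,0,0],
)

```text
time_s: 10.33
eef_pos: [0.6142, -0.2463, 0.2213]
eef_rot: [0.047, 3.135, -0.006]
force: [0.4, -0.5, 0.6]
finger_gap: -0.002
grasp_force: 0.0
```

```bash
python3 look.py w6.png heat_press
```

```text
10.3333 [ 0.6142256  -0.246267    0.22125597] [ 0.04687251  3.13495172 -0.00618284] [ 0.38480768 -0.49902191  0.58747398] -0.0017290024515412737
cam [[0.03, 0.954, 0.3, 0.539], [1.0, -0.028, -0.013, -0.243], [-0.004, 0.3, -0.954, 0.364]] [[-0.0, -0.956, -0.294, 0.074], [1.0, -0.0, -0.0, 0.0], [0.0, -0.294, 0.956, -0.144], [0.0, 0.0, 0.0, 1.0]] 342.0172165586485
heat_press 0.68 [326.0, 161.0, 29.0, 40.0] rect 324.5 160.5 [45. 29.] 90.0 [[0.6008, -0.2437, 0.058], [0.5992, -0.2437, 0.066]]
```

Emit:
move_arm(
  hand=[0,0,0,0,0,0,0,0,0],
  travel=[
    [0.195,0.172,0],
    [0.195,0.172,0],
    [0.195,0.172,0],
    [0.195,0.172,0],
    [0.195,0.172,0],
    [0.195,0.172,0],
    [0.195,0.172,0],
    [0.195,0.172,0],
    [0.195,0.172,0],
  ],
  yaw=[0,0,0,0,0,0,0,0,0],
)

```text
time_s: 11.18
eef_pos: [0.422, -0.067, 0.2143]
eef_rot: [-0.046, -3.139, -0.0]
force: [0.4, -0.3, 0.6]
finger_gap: 0.003
grasp_force: 0.0
```

```bash
python3 look.py w7.png start_top start_box; python3 - <<'E'
import cv2,numpy as np
a=cv2.imread('pics/w6.png');b=cv2.imread('pics/w7.png')
cv2.imwrite('pics/c67.png',np.vstack([cv2.resize(a[80:280,200:440],(240,200)),np.zeros((0,240,3),np.uint8)]) if 0 else np.vstack([np.hstack([a[80:280,200:520],a[80:280,200:520]*0]),b]))
E
```

```text
11.1833 [ 0.42195712 -0.06703733  0.21429659] [-4.56586785e-02 -3.13938050e+00 -2.50762127e-04] [ 0.41945456 -0.28979395  0.59034347] 0.0031697122585964983
cam [[0.03, 0.956, 0.292, 0.348], [1.0, -0.028, -0.009, -0.065], [0.0, 0.292, -0.956, 0.358]] [[-0.0, -0.956, -0.294, 0.074], [1.0, -0.0, -0.0, 0.0], [0.0, -0.294, 0.956, -0.144], [0.0, 0.0, 0.0, 1.0]] 342.0172165586485
start_top 0.94 [53.0, 205.0, 28.0, 25.0] rect 53.8 203.4 [25.8 27.9] 68.2 [[0.4385, -0.3146, 0.058], [0.4361, -0.3079, 0.066]]
start_top 0.63 [326.0, 193.0, 34.0, 34.0] rect 324.5 190.5 [33. 33.] 90.0 [[0.4336, -0.0646, 0.058], [0.4313, -0.0646, 0.066]]
start_top 0.62 [170.0, 51.0, 60.0, 56.0] rect 166.0 52.0 [60.8 50.9] 45.0 [[0.3128, -0.1901, 0.058], [0.3138, -0.1867, 0.066]]
start_box 0.95 [324.0, 185.0, 75.0, 82.0] rect 324.7 186.2 [77.  68.4] 77.5 [[0.4295, -0.0643, 0.058], [0.4273, -0.0643, 0.066]]
start_box 0.88 [68.0, 193.0, 84.0, 64.0] rect 68.0 194.1 [64.8 68.8] 70.6 [[0.43, -0.2993, 0.058], [0.4278, -0.293, 0.066]]
start_box 0.64 [181.0, 61.0, 142.0, 121.0] rect 184.5 58.3 [138.3 100.2] 31.2 [[0.318, -0.1757, 0.058], [0.3188, -0.1728, 0.066]]
```

View pics/c67.png

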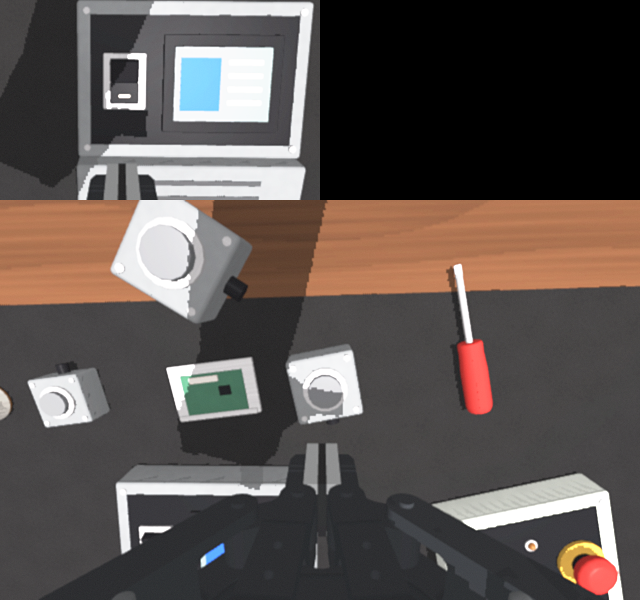

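The top inset shows the heat rocker on. The lower part shows the middle-sized start box beside the carrier, its button at about (325,191) in frame pixels. Next I go down over it.

Emit:
move_arm(
  hand=[0,0,0,0,0,0,0,0],
  travel=[
    [-0.0115,0.003,0.03],
    [-0.0115,0.003,0.07],
    [-0.0115,0.003,0.1],
    [-0.0115,0.003,0.125],
    [-0.0115,0.003,0.14],
    [-0.0115,0.003,0.147],
    [-0.0115,0.003,0.147],
    [-0.0115,0.003,0.147],
  ],
  yaw=[0,0,0,0,0,0,0,0],
)

```text
time_s: 12.0
eef_pos: [0.4349, -0.0652, 0.0683]
eef_rot: [-0.048, -3.141, -0.0]
force: [0.5, -0.2, 0.2]
finger_gap: -0.003
grasp_force: 0.0
```

```bash
python3 look.py w8.png start_top
```

```text
12.0 [ 0.43488814 -0.06522212  0.0682777 ] [-4.79043970e-02 -3.14084032e+00 -1.26236167e-04] [ 0.51710976 -0.20242287  0.16146949] -0.003008892525295224
cam [[0.031, 0.955, 0.293, 0.361], [1.0, -0.03, -0.009, -0.063], [-0.0, 0.294, -0.956, 0.212]] [[-0.0, -0.956, -0.294, 0.074], [1.0, -0.0, -0.0, 0.0], [0.0, -0.294, 0.956, -0.144], [0.0, 0.0, 0.0, 1.0]] 342.0172165586485
start_top 0.89 [26.0, 18.0, 48.0, 35.0] rect 23.0 17.0 [34. 46.] 90.0 [[0.3279, -0.1828, 0.058], [0.3296, -0.1766, 0.066]]
start_top 0.87 [324.0, 235.0, 62.0, 44.0] rect 323.7 234.9 [62.4 39.4] 3.0 [[0.4272, -0.0638, 0.058], [0.4238, -0.0637, 0.066]]
```

View pics/w8.png

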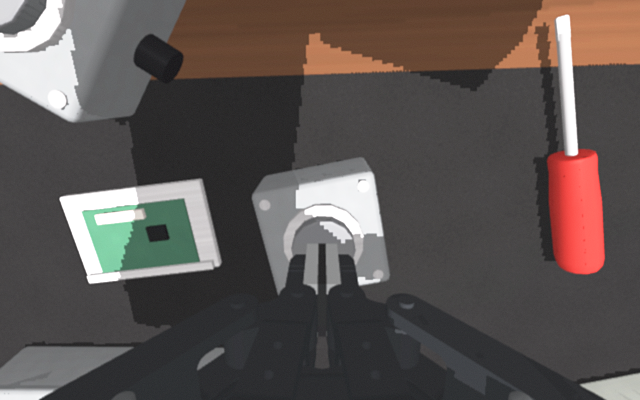

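The fingertips sit over the button, whose centre is at about (324,243) in the picture. Pressing.

Emit:
move_arm(
  hand=[0,0,0,0,0,0,0,0],
  travel=[
    [0.002,0,0.003],
    [0.002,0,0.006],
    [0.002,0,0.008],
    [0.002,0,0.01],
    [0.002,0,0.0115],
    [0.002,0,0.013],
    [0.002,0,0.0145],
    [0.002,0,0.0145],
  ],
  yaw=[0,0,0,0,0,0,0,0],
)

```text
time_s: 12.77
eef_pos: [0.4324, -0.0646, 0.0537]
eef_rot: [0.047, 3.141, -0.0]
force: [-0.4, -0.3, 2.7]
finger_gap: 0.001
grasp_force: 1.7
```

Emit:
move_arm(
  hand=[0,0,0],
  travel=[
    [0,0,0.0005],
    [0,0,0.001],
    [0,0,0.001],
  ],
  yaw=[0,0,0],
)

```text
time_s: 13.02
eef_pos: [0.4325, -0.0647, 0.053]
eef_rot: [0.047, 3.141, -0.0]
force: [-2.3, 0.3, 6.1]
finger_gap: -0.003
grasp_force: 2.7
```

Emit:
move_arm(
  hand=[0,0,0],
  travel=[
    [0,0,0.0005],
    [0,0,0.001],
    [0,0,0.001],
  ],
  yaw=[0,0,0],
)

```text
time_s: 13.27
eef_pos: [0.4325, -0.0647, 0.0528]
eef_rot: [0.047, 3.141, -0.0]
force: [-4.1, 0.7, 15.7]
finger_gap: -0.002
grasp_force: 7.7
```

It bottomed out: z held while the force rose. Lifting clear.

Emit:
move_arm(
  hand=[0,0,0,0,0,0,0,0],
  travel=[
    [0,0,-0.003],
    [0,0,-0.01],
    [0,0,-0.04],
    [0,0,-0.08],
    [0,0,-0.12],
    [0,0,-0.16],
    [0,0,-0.16],
    [0,0,-0.16],
  ],
  yaw=[0,0,0,0,0,0,0,0],
)

```text
time_s: 13.93
eef_pos: [0.4341, -0.0652, 0.2143]
eef_rot: [0.047, 3.136, -0.003]
force: [0.2, 0.8, -0.5]
finger_gap: -0.001
grasp_force: 0.0
```

```bash
python3 look.py w9.png start_top start_box carrier; python3 - <<'E'
from h import *
c=camera('scene');save(c,'s9.png')
b=cv2.imread('pics/w9.png');a=cv2.imread('pics/s9.png')
cv2.imwrite('pics/c9.png',np.vstack([cv2.resize(a[120:320,200:400],(320,320),interpolation=2).repeat(1,1) if 0 else np.hstack([cv2.resize(a[120:300,200:400],(355,320),interpolation=2),cv2.resize(a[240:300,295:365],(285,244),interpolation=2)[:244].copy() if 0 else cv2.resize(a[240:300,295:365],(285,320),interpolation=2)]),b[:280]]))
E
```

```text
13.9333 [ 0.43406248 -0.06518691  0.21426009] [ 4.66798124e-02  3.13598278e+00 -2.59153887e-03] [ 0.19420863  0.78704608 -0.49087699] -0.0009459056238777615
cam [[0.03, 0.954, 0.299, 0.359], [1.0, -0.028, -0.011, -0.062], [-0.002, 0.299, -0.954, 0.357]] [[-0.0, -0.956, -0.294, 0.074], [1.0, -0.0, -0.0, 0.0], [0.0, -0.294, 0.956, -0.144], [0.0, 0.0, 0.0, 1.0]] 342.0172165586485
start_top 0.82 [324.0, 178.0, 31.0, 34.0] rect 322.7 176.9 [32.9 33.5] 18.4 [[0.434, -0.0643, 0.058], [0.432, -0.0642, 0.066]]
start_top 0.61 [164.0, 34.0, 59.0, 63.0] rect 161.5 33.4 [58.7 56.2] 9.5 [[0.3122, -0.1895, 0.058], [0.3135, -0.1861, 0.066]]
start_box 0.7 [322.0, 170.0, 79.0, 84.0] rect 321.9 173.4 [77.9 69.4] 80.1 [[0.4307, -0.0649, 0.058], [0.4288, -0.0648, 0.066]]
start_box 0.68 [176.0, 54.0, 145.0, 108.0] rect 180.8 42.7 [139.3 101.1] 29.9 [[0.3195, -0.1751, 0.058], [0.3205, -0.1721, 0.066]]
start_box 0.6 [64.0, 183.0, 87.0, 66.0] rect 63.5 181.7 [64.8 69.6] 71.6 [[0.4314, -0.2992, 0.058], [0.4295, -0.2928, 0.066]]
carrier 0.88 [212.0, 177.0, 91.0, 71.0] rect 211.1 177.1 [59.1 88.7] 82.4 [[0.4311, -0.1649, 0.058], [0.4292, -0.1621, 0.066]]
carrier 0.15 [149.0, 329.0, 31.0, 23.0] rect 151.5 330.0 [29. 20.] 0.0 [[0.5934, -0.2481, 0.058], [0.5871, -0.2432, 0.066]]
```

View pics/c9.png

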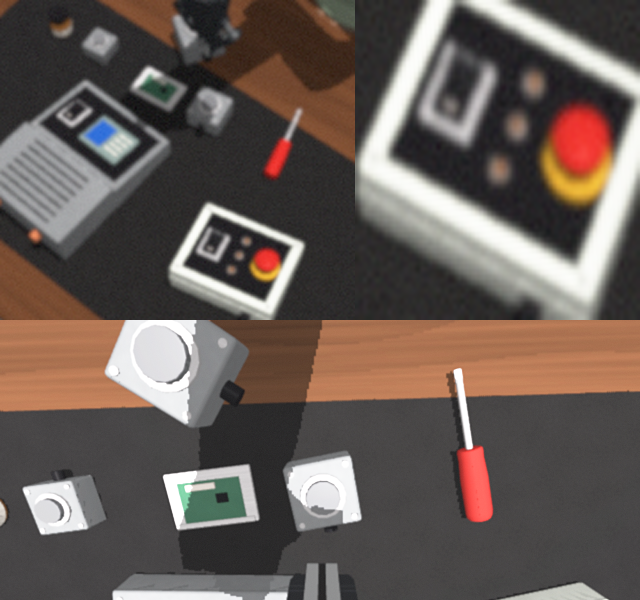

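The start box hasn't moved: its button is still at (0.434, -0.064) and back up. The rest of the bench is undisturbed and both rockers are on, so I'm handing in.

```bash
python3 -c "
from bench import finish_job
print(finish_job())"
```

```text
the job is handed in; nothing more can be done
None
```

I switched on the main rocker, then the heat-supply rocker, and pressed and released the start button, then handed the job in at about 14 s. Pictures after the presses show both rockers on, the button back up and nothing else moved; contact force peaked at about 16 N, on the start button.

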